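Cap the open paint markers

ROBOT

A 6-joint arm with a two-finger parallel gripper is mounted at the origin on the work surface. World frame = base frame: x ahead of the robot, y to its left, z up, the work surface at z = 0. Lengths are in m, angles in rad, forces in N, time in s.
With the tool pointing down it reaches from about 0.35 to 0.875 m from the base axis. Payload 4.2 kg.
Tool frame: the origin (TCP) lies midway between the tips of the shut fingers; the grasp point (between the pads) lies 19 mm behind it (bot.pinch_z is the x of the grasp point in the tool frame, in m); x points along the fingers, z is the direction in which the jaws open and shut, and the axes are right-handed (so a half turn about x gives the same grasp; the last joint's range is limited). The gripper opens to 85 mm and grips with 20 to 120 N. Pads are 22 mm wide; open, the fingers measure 114 mm over their backs; the gripper's body (76 mm by 85 mm) begins 54 mm behind the grasp point. The pads swing forward as they close: fully open they stand 13 mm farther back than shut.
Start: joints at [1.501, 0.385, 0.008, 0, -1.194, -0.259], TCP at [0.202, 0.592, 0.231] pointing down, gripper open.
Joint ranges: [-3.14, 3.14], [-1.21, 2.06], [-1.07, 1.41], [-3.16, 2.05], [-2.99, -0.16], [-3.1, 3.1]. Speed limits (rad/s): [2.79, 2.79, 3.14, 3.14, 3.14, 3.14].

INTERFACE

Orientations are given as a rotation vector (axis times angle).
In Python, from rig import telemetry, viewer, bot gives the robot as it stands. The module is installed in compiled form; this text tells all that it offers.
- The arm moves only by the tool carry_out, never from a script. Its argument "plan" is a list of rows, each an object of numbers: "fingers": the opening, from -1 (shut) to 1 (fully open); "x", "y", "z": the shift along the tool's x, y, z in mm; "turn": the turn about the tool's x in degrees. In form: [{"fingers": .., "x": .., "y": .., "z": .., "turn": ..}, ...]. A call has 1 to 10 rows; each row is the pose to reach, as a shift and turn from the pose commanded when the call began, along the tool's axes at that moment; what a row does not reach only later rows make up. A row lasts 1/10 s, in which the tool goes at most 50 mm and 8.59 degrees, less where a joint would pass 70% of its speed; a pose out of reach is approached as far as the arm can. A call with a gripper value outside its range is refused whole. The fingers move at their own pace and stop on an object; "force" is the grip in N (left out, the last holds). Time passes only in rows, so rows that repeat a pose let the fingers close. It gives the time, the measured TCP pose, the force and the opening at its end, in the units of the state.
- telemetry.observe(): the state, without advancing time (a new reading comes with each control period).
- viewer.camera(name): name is "side" or "top" or "wrist"; returns a dict with "color" (420x560x3 uint8, blue, green, red), "fx", "fy", "cx", "cy" (pixels), "D" ([k1, k2, p1, p2, k3] as OpenCV has them; the pictures are not rectified), "R" (3x3) and "t" (3): a world point X has camera coordinates R X + t. Camera axes: x right, y down, z forward; pixel columns grow to the right and rows downward; lengths in m; the calibration is good to about 2 mm. A picture is of the moment at which its call begins. There is no depth.
- bot.close_job(): hands the job in, once; it reports no verdict.
The state is a dict: "t": time; "joint_positions": joint angles; "qvel": joint speeds; "effort": joint torques, N m; "position": TCP position; "tool_rot": TCP orientation; "force": force on the tool from outside, world axes, zero at the start; "ft_torque": the same for the moment, N m; "grip_width": opening from 0.0 (shut) to 1.0 (fully open).
Only numpy, scipy, OpenCV 4.12 (cv2) and the standard library are available. Lean on these libraries where they do the work, as an engineer would, in place of code of your own. Each camera call takes 0.05 s, during which the arm holds its last target.

TASK

Two of the paint markers in the leaning rack, the red and the blue, have been left open and will dry out. Take the two loose caps from the desk and press each onto the marker of its own colour until it is fully home, mouth against the barrel's shoulder, gripped by its taper. Leave both caps on and let go, and do not knock about the other things on the desk.

Things in the scene. Friction and masses are not known exactly. Their poses are not given: they have to be found in the camera images.
- rack: leaning plywood pen rack, fixed, 286 mm wide, 124 mm tall. Origin on the desk; y along the row of four markers. Their shoulders stand 134 mm above the desk, over x = 0, y = -96, -32, 32, 96 mm, any colour in any place. The markers lean 30 deg from vertical, nibs towards the rack's -x. A guide bar rings the barrels 33 mm below the shoulders along the barrels
- red_marker: red paint marker held fast in the rack, barrel 30 mm across, 115 mm long. Origin: centre of its shoulder (flat top of the barrel); z along the marker to the nib. Open: above the shoulder a white tapered collar, 21.0 mm across narrowing to 17.5 mm at 22 mm (4.5 deg a side), its end bevelled to 15.6 mm at 24 mm; a grey cone narrowing to 11 mm at 32 mm; a nib 11 mm across up to 44 mm. Press the cap down along -z
- blue_marker: blue paint marker held fast in the rack, barrel 30 mm across, 115 mm long. Origin: centre of its shoulder (flat top of the barrel); z along the marker to the nib. Open: above the shoulder a white tapered collar, 21.0 mm across narrowing to 17.5 mm at 22 mm (4.5 deg a side), its end bevelled to 15.6 mm at 24 mm; a grey cone narrowing to 11 mm at 32 mm; a nib 11 mm across up to 44 mm. Press the cap down along -z
- black_marker: black paint marker held fast in the rack, barrel 30 mm across, 115 mm long. Origin: centre of its shoulder (flat top of the barrel); z along the marker to the nib. Already capped (cap 28 mm across, reaching 52 mm above the shoulder)
- yellow_marker: yellow paint marker held fast in the rack, barrel 30 mm across, 115 mm long. Origin: centre of its shoulder (flat top of the barrel); z along the marker to the nib. Already capped (cap 28 mm across, reaching 52 mm above the shoulder)
- red_cap: loose red cap, 20 g, standing on its mouth, 52 mm tall, 28 mm across. Origin: centre of the open mouth; z to the closed flat top. Bore 19.7 mm at the mouth, narrowing 4.5 deg a side for 24 mm. Put on loosely it jams 5 to 8 mm short of the shoulder; a press along the axis, 8 to 12 N at the last, brings the mouth against the shoulder, and friction then keeps it there
- blue_cap: loose blue cap, 20 g, standing on its mouth, 52 mm tall, 28 mm across. Origin: centre of the open mouth; z to the closed flat top. Bore 19.7 mm at the mouth, narrowing 4.5 deg a side for 24 mm. Put on loosely it jams 5 to 8 mm short of the shoulder; a press along the axis, 8 to 12 N at the last, brings the mouth against the shoulder, and friction then keeps it there
- ink_jar: loose amber jar with a black lid, 52 mm across, 58 mm tall; origin under its centre
- tape_roll: loose roll of brown tape lying flat, 76 mm across, hole 52 mm, 19 mm tall; origin under its centre
- eraser: loose white eraser in a blue sleeve, 52 x 22 x 13 mm; origin under its centre
- sharpener: loose metal pencil sharpener, 32 x 26 x 18 mm; origin under its centre
- brush_pot: loose blue ceramic pot, 84 mm across, 100 mm tall, with brushes up to 260 mm; origin under its centre
Mind the look-alikes: they are no part of the job. Of the things shaped like the red_cap, the red one is meant.

How it is judged:
By the outcome, as a careful person would: the job done as asked, in the order asked, and still so for the second after the job is handed in, with the robot touching nothing.
It also fails if it takes over 64 s, if anything falls off the work surface, if the arm or the gripper's body presses on something with over 40 N, if the wrist force passes 120 N, or if a joint passes its speed limit or range.

## Working session

There is one attempt and no reset: what is moved stays moved. The work goes in short steps, Python scripts to look and compute and a tool call to move; the robot and the scene stay as the last step left them, time stands still between calls to the robot, and variables do not carry over. Pictures are saved under pics/ and viewed, and the job is handed in when it is done.

Besides the shell and the picture viewer there is one more tool, called after ">>>" as name(argument=value, ...), one argument or row to a line, values as JSON. carry_out: Moves the arm, as the interface text tells. Its arguments: {"type":"object","properties":{"plan":{"type":"array","items":{"type":"object","properties":{"fingers":{"type":"number"},"x":{"type":"number"},"y":{"type":"number"},"z":{"type":"number"},"turn":{"type":"number"}}}},"force":{"type":"number"}},"required":["plan"]}

```bash
mkdir -p pics; cat > h.py <<'E'
import numpy as np, cv2
from scipy.spatial.transform import Rotation as Rn
from rig import telemetry, viewer, bot
def snap(n,f):
    c=viewer.camera(n); cv2.imwrite(f'pics/{f}.png',c['color'])
    np.savez(f'pics/{f}.npz',**{k:np.array(v) for k,v in c.items()}); return c
def load(f): return dict(np.load(f'pics/{f}.npz'))
def ray(c,u,v):
    K=np.array([[c['fx'],0,c['cx']],[0,c['fy'],c['cy']],[0,0,1.]])
    p=cv2.undistortPoints(np.array([[[u,v]]],float),K,np.array(c['D'],float))[0,0]
    R=np.array(c['R']);t=np.array(c['t']);d=R.T@np.array([p[0],p[1],1]);return -R.T@t,d/np.linalg.norm(d)
def onz(c,u,v,z):
    o,d=ray(c,u,v);return o+d*(z-o[2])/d[2]
def proj(c,X):
    K=np.array([[c['fx'],0,c['cx']],[0,c['fy'],c['cy']],[0,0,1.]])
    r,_=cv2.Rodrigues(np.array(c['R'],float))
    return cv2.projectPoints(np.atleast_2d(np.array(X,float)),r,np.array(c['t'],float),K,np.array(c['D'],float))[0][:,0]
def tri(*rs):
    A=np.zeros((3,3));b=np.zeros(3)
    for o,d in rs:
        P=np.eye(3)-np.outer(d,d);A+=P;b+=P@o
    X=np.linalg.solve(A,b); return X,[np.linalg.norm((np.eye(3)-np.outer(d,d))@(X-o)) for o,d in rs]
E
python3 - <<'E'
from h import *
for n in ['top','side','wrist']:
    c=snap(n,n+'0'); print(n,c['fx'],c['cx'],c['cy'],c['D'],-np.array(c['R']).T@c['t'],np.array(c['R'])[2])
s=telemetry.observe();print(s, bot.pinch_z); print(Rn.from_rotvec(s['tool_rot']).as_matrix())
E
```

```text
top 466.34401198875236 284.83854574239655 205.36301530591732 [0.0360444 0.        0.        0.        0.       ] [0.42624182 0.07400661 1.41742137] [ 0.07686789  0.01571545 -0.99691742]
side 430.1412737320356 268.3448126998939 204.97880634734418 [-0.09580874  0.          0.          0.          0.        ] [-0.0944561  -0.6045273   0.62425408] [ 0.56841092  0.65291134 -0.50061543]
wrist 357.40725896225376 282.061753610522 209.58145839824027 [0.03201608 0.         0.         0.         0.        ] [0.26696702 0.56803891 0.37258519] [-0.25944666  0.08749234 -0.96178611]
{'t': 0.15, 'joint_positions': array([ 1.50058423e+00,  3.85378615e-01,  6.92793567e-03, -2.95526532e-04,
       -1.19401768e+00, -2.58599155e-01]), 'qvel': array([ 0.00068861, -0.00420017,  0.00536164,  0.00060794, -0.00084046,
       -0.00203006]), 'effort': array([-3.34743527e-04, -3.92678761e+01,  1.88580644e+01,  4.18856531e+00,
       -3.42083280e-03, -1.24160170e-06]), 'position': array([0.20168313, 0.59109644, 0.23047744]), 'tool_rot': array([ 1.4458378 ,  1.03406824, -1.44811059]), 'force': array([ 0.72380659, -0.12981827, -0.20081993]), 'ft_torque': array([-0.04075261,  0.06314298,  0.00482345]), 'grip_width': 1.0025743488415428} -0.0187
[[-3.91419022e-04  9.46391722e-01 -3.23020983e-01]
 [-1.64861883e-03 -3.23021179e-01 -9.46390300e-01]
 [-9.99998564e-01  1.62103310e-04  1.68667585e-03]]
```

View pics/top0.png

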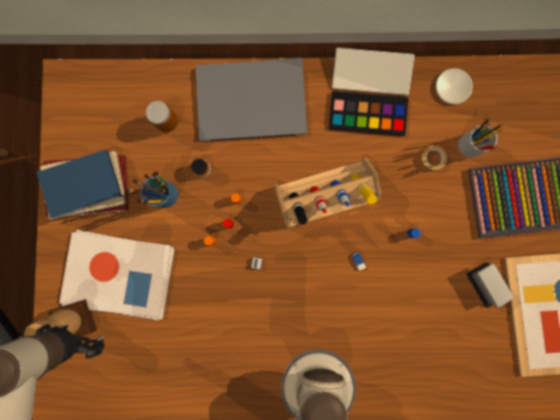

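View pics/side0.png

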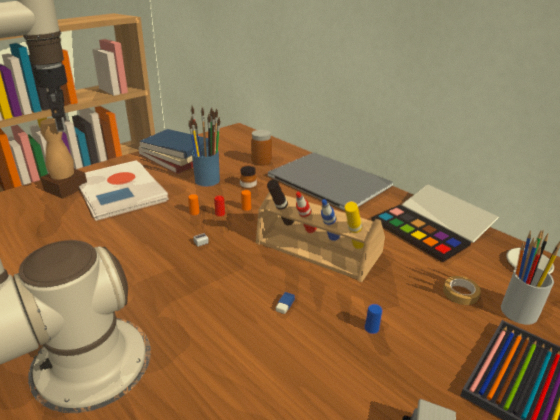

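View pics/wrist0.png

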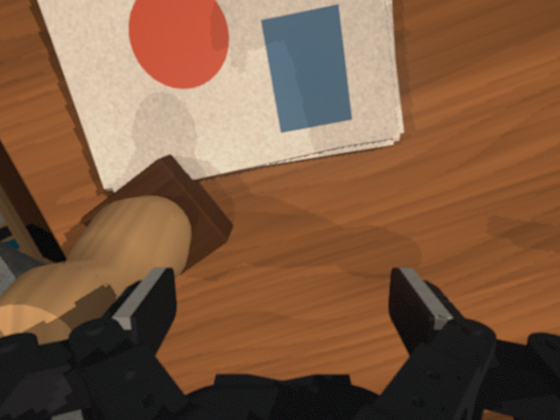

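```bash
python3 - <<'E'
import cv2,numpy as np
t=cv2.imread('pics/top0.png');s=cv2.imread('pics/side0.png')
a=cv2.resize(t[170:280,190:430],None,fx=3.3,fy=3.3,interpolation=cv2.INTER_CUBIC)
b=cv2.resize(s[170:340,180:400],None,fx=3.5,fy=3.5,interpolation=cv2.INTER_CUBIC)
cv2.imwrite('pics/top0c.png',a);cv2.imwrite('pics/side0c.png',b)
for nm,im in (('top',t),('side',s)):
    h=cv2.cvtColor(im,cv2.COLOR_BGR2HSV)
    H,S,V=[h[...,i].astype(int) for i in range(3)]
    for col,m in (('red',((H<4)|(H>174))&(S>170)&(V>90)),('orange',(H>=6)&(H<14)&(S>220)&(V>190)),('blue',(H>108)&(H<125)&(S>150)&(V>80))):
        n,l,st,ce=cv2.connectedComponentsWithStats(m.astype(np.uint8))
        for i in range(1,n):
            if st[i,4]>14: print(nm,col,st[i],ce[i].round(1),np.median(im[l==i],axis=0))
E
```

```text
top red [393 119  11  12 125] [398.  124.5] [  5.  10. 184.]
top red [481 146  11   3  23] [486.4 147.2] [ 18.  24. 103.]
top red [120 156   5  24  65] [122.3 165.7] [ 24.  32. 107.]
top red [507 169  13  59 219] [512.9 198.5] [ 26.  30. 153.]
top red [317 200   7   4  15] [319.6 201.1] [ 29.  43. 172.]
top red [224 220   9   8  50] [227.8 223.3] [  0.  15. 202.]
top orange [382 119   8  10  52] [385.5 123.6] [  0.  98. 224.]
top orange [231 193  10   9  63] [235.3 197.2] [  0. 100. 228.]
top orange [204 237  11   8  45] [209.2 240.2] [  0.  96. 222.]
top blue [395 105   9  11  88] [399.1 109.9] [113.  45.  26.]
top blue [537 168  11  55  79] [542.2 195. ] [98. 46. 34.]
top blue [479 176   4  17  27] [480.5 184.6] [98. 48. 36.]
top blue [482 195   7  35  54] [484.9 212.4] [98.5 48.  36. ]
side red [215 196   9  19  98] [219.4 205. ] [ 16.  31. 181.]
side red [299 204  10   7  23] [304.6 207.8] [ 26.  38. 166.]
side red [435 244  16  10 100] [442.5 248.3] [ 14.  27. 213.]
side red [527 256  13  28  89] [532.2 270.5] [ 15.  22. 119.]
side red [531 354  29  66 375] [545.1 387.8] [  5.   9. 186.]
side orange [110 114  11  43 149] [115.2 136.8] [ 16.  98. 205.]
side orange [246 194   5  16  45] [247.8 201.7] [  0.  92. 209.]
side orange [193 198   6  16  50] [195.8 206.1] [  0.  94. 211.]
side blue [447 239  13   8  61] [453.1 242.1] [126.  55.  44.]
side blue [366 311  14  22 127] [371.7 322. ] [96. 55. 32.]
side blue [480 333  34  61 290] [496.1 363.6] [120.5  47.   24. ]
```

View pics/top0c.png

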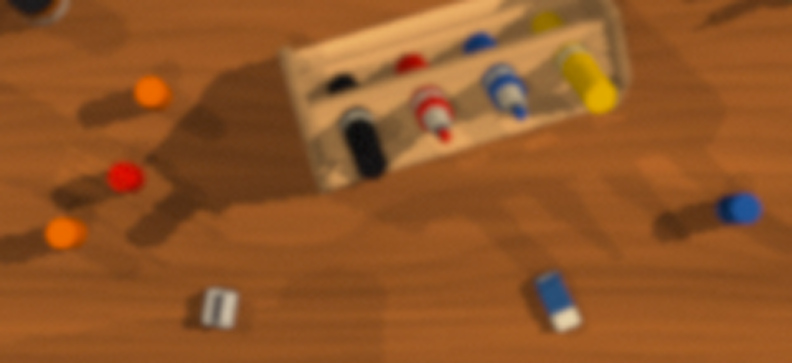

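View pics/side0c.png

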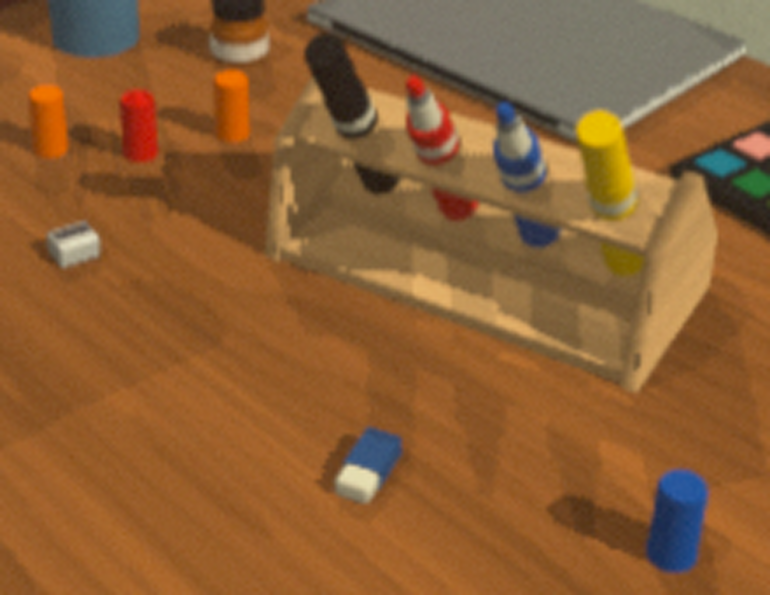

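```bash
python3 - <<'E'
from h import *
T=load('top0');S=load('side0')
P={'redcap':((228.2,223.6,.052),(220,205.7,.026)),'bluecap':((415.6,233,.052),(373.4,318.9,.026))}
for k,(a,b) in P.items(): print(k,onz(T,*a).round(4),onz(S,*b).round(4))
for k,a,b in (('rednib',(324.8,211.2),(298.3,194)),('bluenib',(347.3,204.8),(324.6,201.1)),
  ('redsh',(190+430/3.3,170+100/3.3),(180+437/3.5,170+152/3.5)),('blksh',None,None)):
    if a: print(k,[q if isinstance(q,list) else q.round(4) for q in tri(ray(T,*a),ray(S,*b))])
for k,a in (('orange1',(235.3,198)),('orange2',(209.2,240.5))): print(k,onz(T,*a,.052).round(4))
for k,a,z in (('rackLeftbase',(190+322/3.3,170+190/3.3),0),('rackR',(190+625/3.3,170+100/3.3),0.0),('rackBL',(190+283/3.3,170+50/3.3),0.06),('eraser',(190+558/3.3,170+302/3.3),.01)): print(k,onz(T,*a,z).round(4))
E
```

```text
redcap [0.4785 0.2618 0.052 ] [0.4814 0.2612 0.026 ]
bluecap [ 0.4496 -0.2838  0.052 ] [ 0.4491 -0.2869  0.026 ]
rednib [array([ 0.5071, -0.014 ,  0.1663]), [np.float64(0.000727743745130237), np.float64(0.0007277437451303041)]]
bluenib [array([ 0.5248, -0.0751,  0.1674]), [np.float64(0.0018709008586912353), np.float64(0.0018709008586912058)]]
redsh [array([ 0.5417, -0.0056,  0.0982]), [np.float64(0.0003128878168260932), np.float64(0.0003128878168260464)]]
orange1 [0.5538 0.2414 0.052 ]
orange2 [0.4293 0.317  0.052 ]
rackLeftbase [0.4678 0.0882 0.    ]
rackR [ 0.5499 -0.1909  0.    ]
rackBL [0.5904 0.1219 0.06  ]
eraser [ 0.3657 -0.1253  0.01  ]
```

Candidates in top view: orange (235,198), red (228,224), orange (209,240). The crop shows that only (228,224) is truly red, so that is the red cap. The single blue one is at (414,233). The markers lean towards the robot, in the order black, red, blue, yellow. Moving above the red cap.

>>> carry_out(
  plan=[
    {"x":-10,"y":20,"z":10,"turn":-4,"fingers":0.2},
    {"x":-10,"y":60,"z":36,"turn":-8,"fingers":0.2},
    {"x":-5,"y":100,"z":60,"turn":-14,"fingers":0.2},
    {"x":0,"y":140,"z":84,"turn":-20,"fingers":0.2},
    {"x":0,"y":180,"z":108,"turn":-26,"fingers":0.2},
    {"x":0,"y":220,"z":132,"turn":-32,"fingers":0.2},
    {"x":10,"y":260,"z":156,"turn":-35,"fingers":0.2},
    {"x":20,"y":300,"z":180,"turn":-35,"fingers":0.2},
    {"x":30,"y":340,"z":204,"turn":-35,"fingers":0.2},
    {"x":30,"y":370,"z":222,"turn":-35,"fingers":0.2},
  ],
  force=25,
)

```text
t: 1.15
position: [0.4805, 0.2591, 0.1996]
tool_rot: [0.997, 1.33, -1.003]
force: [-0.3, 1.2, -0.1]
grip_width: 0.599
```

>>> carry_out(
  plan=[
    {"x":0,"y":0,"z":0},
    {"x":0,"y":0,"z":0},
    {"x":0,"y":0,"z":0},
  ],
)

```text
invalid input at $.plan[0]: expected keys fingers, x, y, z, turn
```

```bash
python3 - <<'E'
from h import *
c=snap('wrist','w1');s=telemetry.observe();print(s['t'],s['position'],s['grip_width'],s['joint_positions'].round(3));print(Rn.from_rotvec(s['tool_rot']).as_matrix().round(4))
E
```

```text
1.2 [0.48287078 0.25675239 0.20012893] 0.6019970821320884 [ 7.860e-01  2.790e-01 -2.310e-01  1.000e-03 -1.064e+00  1.062e+00]
[[-0.0016  0.9617  0.274 ]
 [-0.003   0.274  -0.9617]
 [-1.     -0.0023  0.0024]]
```

View pics/w1.png

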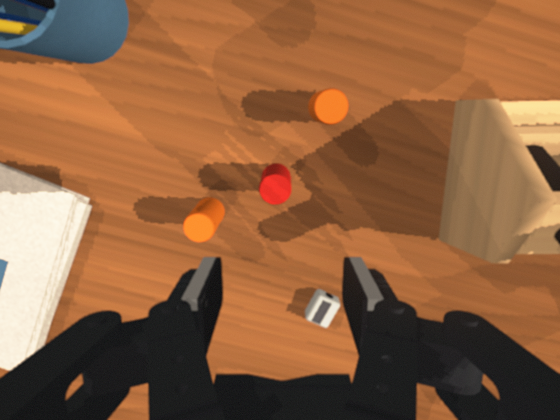

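The wrist picture shows the red cap at (275,184) between the two orange ones at (331,107) and (204,221). Measuring it here.

```bash
cat >> h.py <<'E'
def mask(im,col):
    h=cv2.cvtColor(im,cv2.COLOR_BGR2HSV).astype(int);H,S,V=h[...,0],h[...,1],h[...,2]
    return (((H<4)|(H>174))&(S>170)&(V>90)) if col=='red' else ((H>108)&(H<125)&(S>150)&(V>70))
def capfit(c,m,x0):
    # cap centre on desk: silhouette of mask vs. hull of ring points at z=0 and .052 -> match centroids
    ys,xs=np.nonzero(m);cen=np.array([xs.mean(),ys.mean()])
    a=np.linspace(0,2*np.pi,60);x=np.array(x0[:2],float)
    def f(x):
        P=np.concatenate([np.c_[x[0]+.014*np.cos(a),x[1]+.014*np.sin(a),a*0+z] for z in (0,.052)])
        h=cv2.convexHull(proj(c,P).astype(np.float32));M=cv2.moments(h);return np.array([M['m10'],M['m01']])/M['m00'],M['m00']
    for _ in range(6):
        g,A=f(x);J=np.array([(f(x+d)[0]-g)/1e-3 for d in np.eye(2)*1e-3]).T
        x=x+np.linalg.solve(J,cen-g)
    return x,A,len(xs)
def tool(p):
    s=telemetry.observe();R=Rn.from_rotvec(s['tool_rot']).as_matrix();return R.T@(np.array(p)-s['position'])*1000
E
python3 - <<'E'
from h import *
c=load('w1');m=mask(c['color'],'red').astype(np.uint8)
n,l,st,ce=cv2.connectedComponentsWithStats(m)
i=1+np.argmax(st[1:,4]);print(st[i],ce[i])
x,A,N=capfit(c,l==i,(.48,.26));print(x,A,N)
print(tool([*x,.016]))
E
```

```text
[259 165  32  39 978] [275.15541922 184.32208589]
[0.48259477 0.26531184] 1139.3653337073047 978
[184.10304313   2.51182401  -8.74999385]
```

>>> carry_out(
  plan=[
    {"x":30,"y":1,"z":-3,"turn":0,"fingers":0.2},
    {"x":60,"y":2,"z":-6,"turn":0,"fingers":0.2},
    {"x":80,"y":2,"z":-6,"turn":0,"fingers":0.2},
    {"x":80,"y":2,"z":-6,"turn":0,"fingers":0.2},
    {"x":80,"y":2,"z":-6,"turn":0,"fingers":0.2},
  ],
)

```text
t: 1.7
position: [0.4808, 0.2684, 0.1216]
tool_rot: [0.998, 1.329, -0.999]
force: [-0.3, -0.3, 0.4]
grip_width: 0.597
```

```bash
python3 - <<'E'
from h import *
c=snap('wrist','w2');s=telemetry.observe();print(s['t'],s['position'],s['joint_positions'].round(3),s['qvel'].round(3));print(Rn.from_rotvec(s['tool_rot']).as_matrix().round(4))
m=mask(c['color'],'red').astype(np.uint8)
n,l,st,ce=cv2.connectedComponentsWithStats(m)
i=1+np.argmax(st[1:,4]);print(st[i],ce[i])
x,A,N=capfit(c,l==i,(.48,.26));print(x,A,N)
print(tool([*x,.016]))
E
```

```text
1.75 [0.48120222 0.26881536 0.12240281] [ 8.040e-01  3.650e-01 -3.250e-01  1.000e-03 -8.790e-01  1.049e+00] [ 0.    -0.016  0.01  -0.002  0.002 -0.   ]
[[ 1.600e-03  9.603e-01  2.789e-01]
 [ 9.000e-04  2.789e-01 -9.603e-01]
 [-1.000e+00  1.800e-03 -4.000e-04]]
[ 266  184   42   57 1866] [286.43944266 212.80278671]
[0.4829726  0.26546631] 2131.9721706709825 1866
[106.40244822   0.57284719   3.7549549 ]
```

View pics/w2.png

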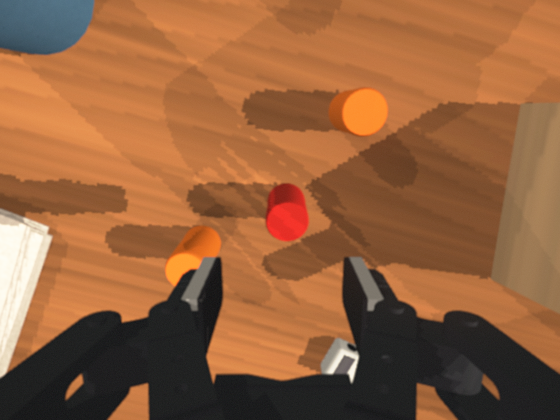

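>>> carry_out(
  plan=[
    {"x":30,"y":0,"z":4,"turn":0,"fingers":0.2},
    {"x":60,"y":0,"z":4,"turn":0,"fingers":0.2},
    {"x":85,"y":0,"z":4,"turn":0,"fingers":0.2},
    {"x":102,"y":0,"z":4,"turn":0,"fingers":0.2},
    {"x":106,"y":0,"z":4,"turn":0,"fingers":0.0},
    {"x":106,"y":0,"z":4,"turn":0,"fingers":-0.3},
    {"x":106,"y":0,"z":4,"turn":0,"fingers":-0.6},
    {"x":106,"y":0,"z":4,"turn":0,"fingers":-1},
    {"x":106,"y":0,"z":4,"turn":0,"fingers":-1},
    {"x":106,"y":0,"z":4,"turn":0,"fingers":-1},
  ],
  force=25,
)

```text
t: 2.75
position: [0.4822, 0.265, 0.0163]
tool_rot: [1.0, 1.329, -0.997]
force: [-0.2, 0.5, 3.5]
grip_width: 0.318
```

```bash
python3 - <<'E'
from h import *
c=snap('wrist','w3');s=telemetry.observe();print(s['t'],s['position'],s['force'],s['grip_width'])
E
```

```text
2.8 [0.48223465 0.26496005 0.01631846] [-0.17236862  0.20104672  3.74915674] 0.3180208359856272
```

View pics/w3.png

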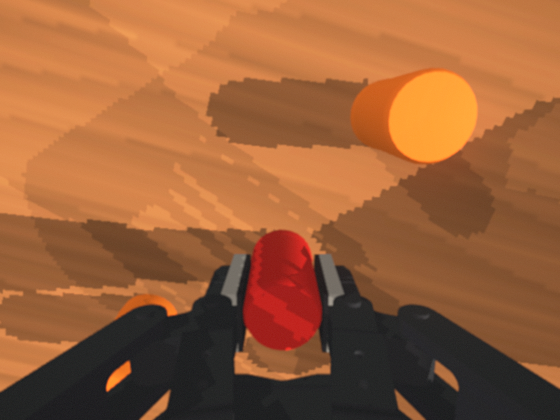

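Red cap is gripped (27 mm opening). Lifting it and going near the red nib for a closer look.

>>> carry_out(
  plan=[
    {"x":-20,"y":0,"z":0,"turn":0,"fingers":-1},
    {"x":-60,"y":0,"z":0,"turn":0,"fingers":-1},
    {"x":-105,"y":0,"z":5,"turn":0,"fingers":-1},
    {"x":-150,"y":-10,"z":30,"turn":0,"fingers":-1},
    {"x":-195,"y":-25,"z":70,"turn":0,"fingers":-1},
    {"x":-225,"y":-45,"z":115,"turn":0,"fingers":-1},
    {"x":-234,"y":-60,"z":160,"turn":0,"fingers":-1},
    {"x":-234,"y":-75,"z":205,"turn":0,"fingers":-1},
    {"x":-234,"y":-90,"z":245,"turn":0,"fingers":-1},
    {"x":-234,"y":-98,"z":274,"turn":0,"fingers":-1},
  ],
)

```text
t: 3.8
position: [0.4626, -0.0283, 0.2499]
tool_rot: [1.0, 1.329, -0.999]
force: [-0.0, 0.3, 0.2]
grip_width: 0.317
```

>>> carry_out(
  plan=[
    {"x":0,"y":0,"z":0,"turn":0,"fingers":-1},
    {"x":0,"y":0,"z":0,"turn":0,"fingers":-1},
    {"x":0,"y":0,"z":0,"turn":0,"fingers":-1},
  ],
)

```text
t: 4.1
position: [0.4637, -0.0255, 0.2492]
tool_rot: [0.999, 1.33, -0.999]
force: [0.3, 0.7, 0.2]
grip_width: 0.32
```

```bash
python3 - <<'E'
from h import *
c=snap('wrist','w4');s=telemetry.observe();print(s['t'],s['position'],s['force'],s['grip_width'])
E
```

```text
4.15 [ 0.46382781 -0.0252147   0.24916812] [0.06317387 0.22476927 0.34469103] 0.3183143343643642
```

View pics/w4.png

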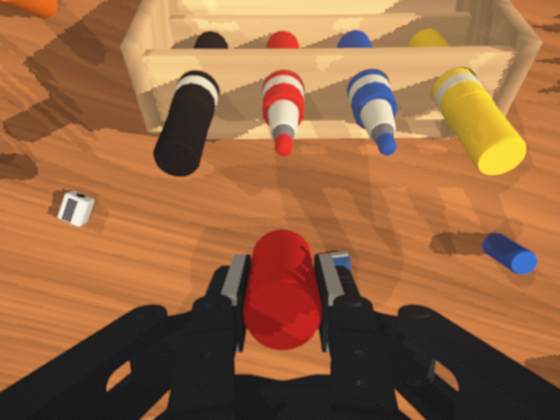

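```bash
python3 - <<'E'
from h import *
c=load('w4');a=cv2.resize(c['color'][60:180,140:540],None,fx=2,fy=2,interpolation=cv2.INTER_CUBIC)
b=cv2.resize(c['color'][60:165,255:405],None,fx=5,fy=5,interpolation=cv2.INTER_CUBIC);cv2.imwrite('pics/w4c.png',b)
E
```

```text
(no output)
```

View pics/w4c.png

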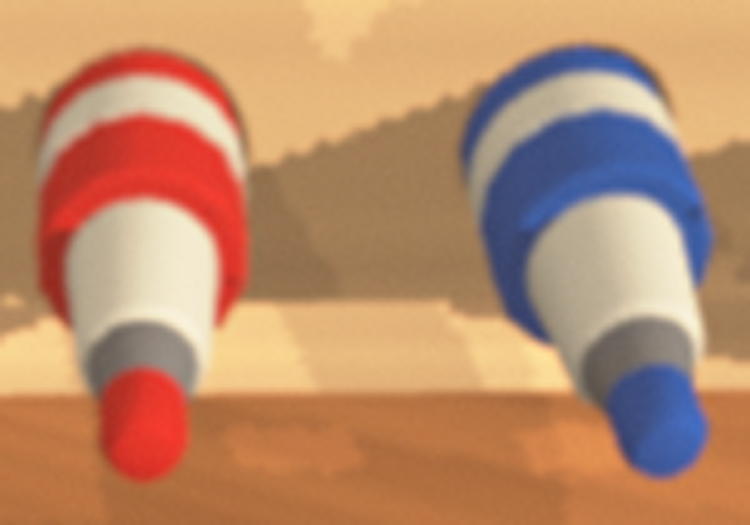

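```bash
cat >> h.py <<'E'
def axis(psi): return np.array([-np.cos(psi)*.5,-np.sin(psi)*.5,np.cos(np.pi/6)])
def ring(S,psi,s,r):
    a=axis(psi);y=np.array([-np.sin(psi),np.cos(psi),0]);b=np.cross(a,y);t=np.linspace(0,2*np.pi,90)[:,None]
    return S+s*a+r*(np.cos(t)*y+np.sin(t)*b)
def nibsolve(c,u,vb,psi,x0,d=.044):
    from scipy.optimize import fsolve
    def f(x):
        p=proj(c,ring(np.array([*x,.134]),psi,d,.0055));return [(p[:,0].max()+p[:,0].min())/2-u,p[:,1].max()-vb]
    return fsolve(f,x0)
E
python3 - <<'E'
from h import *
c=load('w4');psi=np.radians(16.1)
for _ in range(3):
    r=nibsolve(c,255+145/5-.4,60+480/5-.4,psi,(.53,-.01));b=nibsolve(c,255+662/5-.4,60+478/5-.4,psi,(.54,-.07))
    d=r-b;psi=np.arctan2(-d[0],d[1]);print(r,b,np.linalg.norm(d),np.degrees(psi))
for n,S in (('r',r),('b',b)):
    S=np.array([*S,.134]);print(n,'tip',S+.044*axis(psi))
    for s,rr in ((0,.015),(.0,.0105),(.022,.00875),(.032,.0055),(.044,.0055)):
        p=proj(c,ring(S,psi,s,rr));print(s,((p.min(0)+.4-[255,60])*5).round(),((p.max(0)+.4-[255,60])*5).round())
E
```

```text
[ 0.52857953 -0.00824913] [ 0.5460996  -0.06837635] 0.06262775395120669 16.245237634119977
[ 0.52856425 -0.00819561] [ 0.54608428 -0.06832284] 0.06262774526339622 16.245207292362345
[ 0.52856425 -0.00819562] [ 0.54608428 -0.06832285] 0.06262774526492998 16.245207298702727
r tip [ 0.50744264 -0.0143501   0.17210512]
0 [ 35. 151.] [252. 346.]
0.0 [ 68. 182.] [220. 319.]
0.022 [ 77. 282.] [212. 398.]
0.032 [101. 349.] [188. 423.]
0.044 [100. 406.] [190. 480.]
b tip [ 0.52496267 -0.07447732  0.17210512]
0 [487. 148.] [709. 344.]
0.0 [520. 180.] [675. 317.]
0.022 [559. 280.] [697. 396.]
0.032 [598. 347.] [687. 421.]
0.044 [615. 403.] [709. 478.]
```

```bash
python3 - <<'E'
from h import *
s=telemetry.observe();print(s['t'],s['position']);print(Rn.from_rotvec(s['tool_rot']).as_matrix().round(4))
p=np.radians(16.24);u=np.array([np.cos(p),np.sin(p),0])
print(tool(np.array([.50744,-.01435,.2063])+.0021*u))
E
```

```text
4.15 [ 0.46382781 -0.0252147   0.24916812]
[[-2.000e-04  9.601e-01  2.796e-01]
 [ 1.000e-04  2.796e-01 -9.601e-01]
 [-1.000e+00 -2.000e-04 -2.000e-04]]
[42.85843289 47.01914531  1.76889659]
```

>>> carry_out(
  plan=[
    {"x":0,"y":25,"z":2,"turn":0,"fingers":-1},
    {"x":20,"y":47,"z":2,"turn":0,"fingers":-1},
    {"x":43,"y":47,"z":2,"turn":0,"fingers":-1},
    {"x":43,"y":47,"z":2,"turn":0,"fingers":-1},
    {"x":43,"y":47,"z":2,"turn":0,"fingers":-1},
    {"x":43,"y":47,"z":2,"turn":0,"fingers":-1},
  ],
)

```text
t: 4.75
position: [0.5101, -0.0143, 0.2077]
tool_rot: [0.999, 1.328, -0.996]
force: [-0.4, -0.4, 0.2]
grip_width: 0.318
```

```bash
python3 - <<'E'
from h import *
c=snap('side','s5');s=telemetry.observe();print(s['t'],s['position'],s['force'])
cv2.imwrite('pics/s5c.png',cv2.resize(c['color'][140:260,230:370],None,fx=5,fy=5,interpolation=cv2.INTER_CUBIC))
E
```

```text
4.8 [ 0.51005496 -0.01446998  0.20778372] [-0.59486942 -1.24082837 -1.30253384]
```

View pics/s5c.png

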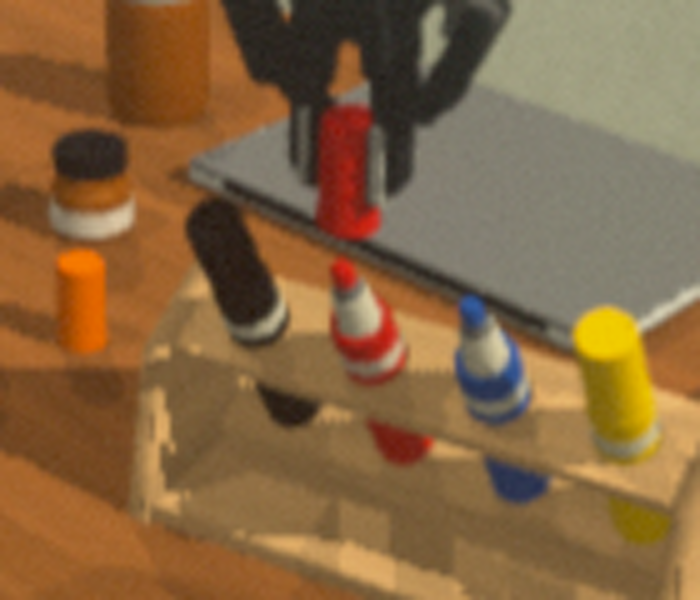

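The side crop shows the cap upright just above the red nib. Lowering it over the nib, then swinging it into line.

>>> carry_out(
  plan=[
    {"x":8,"y":0,"z":0,"turn":0,"fingers":-1},
    {"x":16,"y":0,"z":0,"turn":0,"fingers":-1},
    {"x":22,"y":0,"z":0,"turn":0,"fingers":-1},
    {"x":26,"y":0,"z":0,"turn":0,"fingers":-1},
    {"x":26,"y":0,"z":0,"turn":0,"fingers":-1},
  ],
  force=20,
)

```text
t: 5.3
position: [0.509, -0.015, 0.1794]
tool_rot: [0.998, 1.331, -1.0]
force: [0.3, 0.4, -0.9]
grip_width: 0.315
```

>>> carry_out(
  plan=[
    {"x":0,"y":-3,"z":0,"turn":0,"fingers":-1},
    {"x":1,"y":-6,"z":0,"turn":0,"fingers":-1},
    {"x":3,"y":-9,"z":0,"turn":0,"fingers":-1},
    {"x":5,"y":-12,"z":0,"turn":0,"fingers":-1},
    {"x":7,"y":-15,"z":0,"turn":0,"fingers":-1},
    {"x":7,"y":-15,"z":0,"turn":0,"fingers":-1},
  ],
  force=20,
)

```text
t: 5.9
position: [0.4988, -0.0181, 0.1765]
tool_rot: [1.003, 1.322, -0.99]
force: [3.0, 2.9, 6.2]
grip_width: 0.319
```

```bash
python3 - <<'E'
from h import *
c=snap('side','s6');s=telemetry.observe();print(s['t'],s['position'],s['force'],s['ft_torque'])
w=snap('wrist','w6')
cv2.imwrite('pics/s6c.png',np.hstack([cv2.resize(c['color'][140:240,255:345],(450,500),interpolation=cv2.INTER_CUBIC),cv2.resize(w['color'][100:400,180:390],(350,500))]))
E
```

```text
5.95 [ 0.49878887 -0.01804343  0.17653119] [2.55876759 2.73901421 6.91577009] [ 0.76703209 -0.970936    0.04887395]
```

View pics/s6c.png

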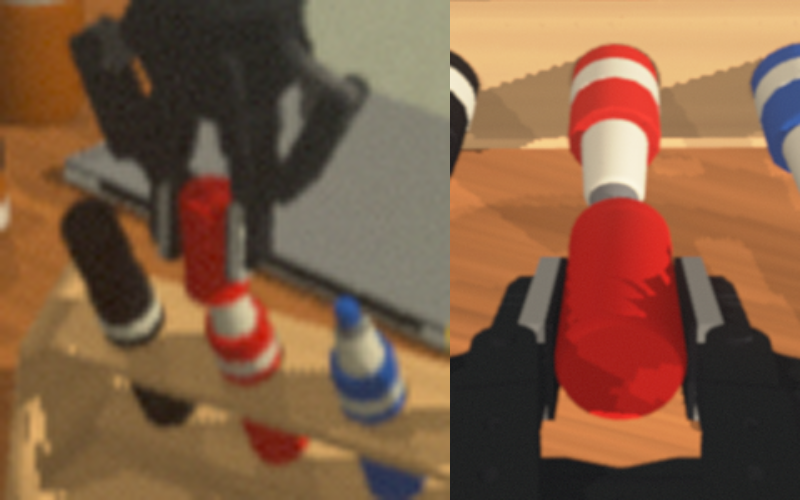

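It is pivoting into line, about half-way there. Swinging it further.

>>> carry_out(
  plan=[
    {"x":0,"y":-2,"z":0,"turn":0,"fingers":-1},
    {"x":0,"y":-4,"z":0,"turn":0,"fingers":-1},
    {"x":1,"y":-6,"z":0,"turn":0,"fingers":-1},
    {"x":2,"y":-8,"z":0,"turn":0,"fingers":-1},
    {"x":2,"y":-8,"z":0,"turn":0,"fingers":-1},
    {"x":2,"y":-8,"z":0,"turn":0,"fingers":-1},
  ],
  force=20,
)

```text
t: 6.6
position: [0.492, -0.0198, 0.1736]
tool_rot: [1.005, 1.322, -0.989]
force: [7.3, 3.1, 1.3]
grip_width: 0.318
```

```bash
cat >> h.py <<'E'
def duo(k):
    c=snap('side','s'+k);s=telemetry.observe();print(s['t'],s['position'].round(4),s['force'].round(1),s['ft_torque'].round(2),s['grip_width'])
    w=snap('wrist','w'+k)
    cv2.imwrite(f'pics/d{k}.png',np.hstack([cv2.resize(c['color'][140:240,255:345],(450,500),interpolation=cv2.INTER_CUBIC),cv2.resize(w['color'][100:400,180:390],(350,500))]))
E
python3 -c "
from h import *
duo('7')"
```

```text
6.65 [ 0.492  -0.0198  0.1736] [6.  3.3 0.8] [ 0.82 -2.05  0.01] 0.3132986126138495
```

View pics/d7.png

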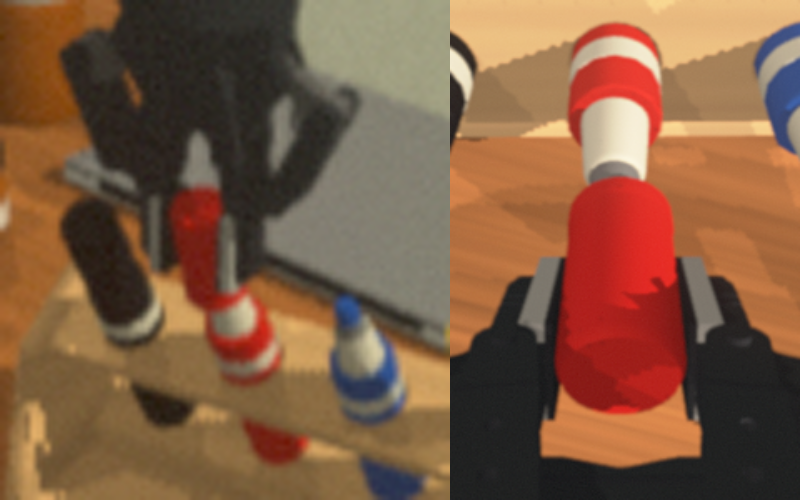

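>>> carry_out(
  plan=[
    {"x":2,"y":2,"z":0,"turn":0,"fingers":-1},
    {"x":5,"y":4,"z":0,"turn":0,"fingers":-1},
    {"x":8,"y":6,"z":0,"turn":0,"fingers":-1},
    {"x":11,"y":8,"z":0,"turn":0,"fingers":-1},
    {"x":14,"y":10,"z":0,"turn":0,"fingers":-1},
    {"x":14,"y":10,"z":0,"turn":0,"fingers":-1},
  ],
  force=20,
)

```text
t: 7.3
position: [0.499, -0.0175, 0.1591]
tool_rot: [1.002, 1.326, -0.993]
force: [3.1, 5.1, 3.3]
grip_width: 0.318
```

```bash
python3 -c "
from h import *
duo('8')"
```

```text
7.35 [ 0.4991 -0.0174  0.1589] [2.6 4.3 4. ] [ 1.42 -0.94  0.13] 0.3168099666123152
```

View pics/d8.png

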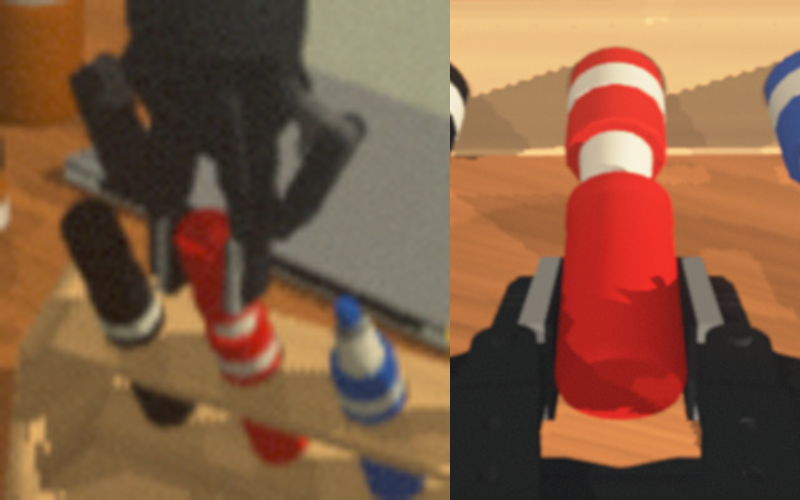

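>>> carry_out(
  plan=[
    {"x":2,"y":2,"z":-1,"turn":0,"fingers":-1},
    {"x":4,"y":3,"z":-1.5,"turn":0,"fingers":-1},
    {"x":6,"y":4.5,"z":-1.5,"turn":0,"fingers":-1},
    {"x":8,"y":6,"z":-1.5,"turn":0,"fingers":-1},
    {"x":8,"y":6,"z":-1.5,"turn":0,"fingers":-1},
  ],
  force=25,
)

```text
t: 7.9
position: [0.5044, -0.0148, 0.1504]
tool_rot: [1.001, 1.326, -0.995]
force: [5.6, 2.8, 2.4]
grip_width: 0.314
```

```bash
python3 -c "
from h import *
duo('9')"
```

```text
7.95 [ 0.5045 -0.0148  0.1503] [4.9 2.  2.5] [ 0.71 -1.53 -0.01] 0.3208617638079348
```

View pics/d9.png

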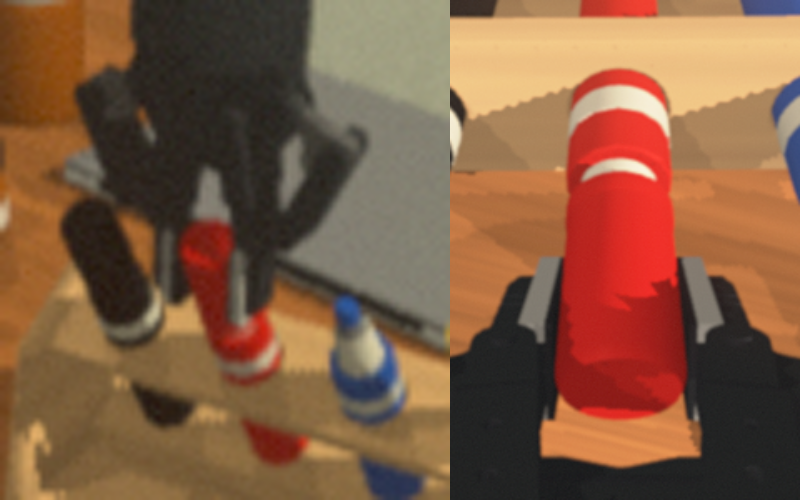

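>>> carry_out(
  plan=[
    {"x":0,"y":1,"z":-0.5,"turn":0,"fingers":-1},
    {"x":2,"y":3,"z":-0.5,"turn":0,"fingers":-1},
    {"x":4,"y":5,"z":-0.5,"turn":0,"fingers":-1},
    {"x":6,"y":6.5,"z":-0.5,"turn":0,"fingers":-1},
    {"x":8,"y":8,"z":-0.5,"turn":0,"fingers":-1},
    {"x":9,"y":8.5,"z":-0.5,"turn":0,"fingers":-1},
    {"x":9,"y":8.5,"z":-0.5,"turn":0,"fingers":-1},
  ],
  force=70,
)

```text
t: 8.7
position: [0.5085, -0.0135, 0.1435]
tool_rot: [0.995, 1.331, -1.001]
force: [-9.5, 1.6, 24.7]
grip_width: 0.309
```

```bash
python3 -c "
from h import *
duo('10')"
```

```text
8.75 [ 0.5085 -0.0135  0.1435] [-9.7  2.1 22.6] [0.58 2.25 0.06] 0.30853610810049636
```

View pics/d10.png

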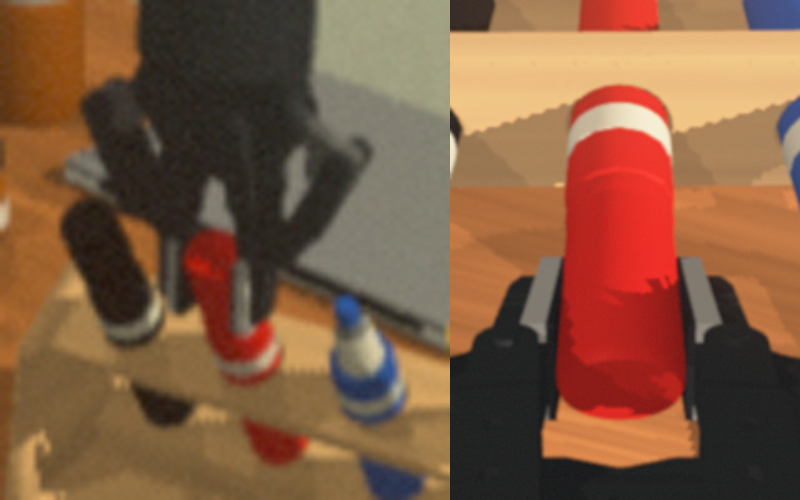

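The wrist picture shows no white left, with the mouth against the shoulder, under about 25 N axial. Relaxing the push, opening and backing off.

>>> carry_out(
  plan=[
    {"x":-3,"y":-1.5,"z":0,"turn":0,"fingers":-1},
    {"x":-5,"y":-3,"z":0,"turn":0,"fingers":-1},
    {"x":-5,"y":-3,"z":0,"turn":0,"fingers":-0.3},
    {"x":-5,"y":-3,"z":0,"turn":0,"fingers":-0.05},
    {"x":-5,"y":-3,"z":0,"turn":0,"fingers":-0.05},
    {"x":-25,"y":-3,"z":0,"turn":0,"fingers":-0.05},
    {"x":-60,"y":-3,"z":0,"turn":0,"fingers":-0.05},
    {"x":-100,"y":-20,"z":0,"turn":0,"fingers":0.2},
    {"x":-110,"y":-45,"z":0,"turn":0,"fingers":0.2},
    {"x":-110,"y":-50,"z":0,"turn":0,"fingers":0.2},
  ],
  force=25,
)

```text
t: 9.8
position: [0.4609, -0.0269, 0.2522]
tool_rot: [1.001, 1.328, -0.997]
force: [-0.3, -1.1, -0.9]
grip_width: 0.599
```

>>> carry_out(
  plan=[
    {"x":0,"y":0,"z":0,"turn":0,"fingers":0.2},
    {"x":0,"y":0,"z":0,"turn":0,"fingers":0.2},
  ],
)

```text
t: 10.0
position: [0.4621, -0.0265, 0.2493]
tool_rot: [0.998, 1.331, -1.001]
force: [0.0, -0.2, -0.3]
grip_width: 0.6
```

```bash
python3 - <<'E'
from h import *
c=snap('side','s11');w=snap('wrist','w11');s=telemetry.observe();print(s['t'],s['position'],s['force'],s['grip_width'])
cv2.imwrite('pics/d11.png',np.hstack([cv2.resize(c['color'][140:270,230:360],(390,390),interpolation=cv2.INTER_CUBIC),cv2.resize(w['color'][60:180,210:330],(390,390),interpolation=cv2.INTER_CUBIC)]))
E
```

```text
10.1 [ 0.4624562  -0.02638717  0.24913656] [ 0.92162107 -0.45727818 -0.20809097] 0.5979492234727954
```

View pics/d11.png

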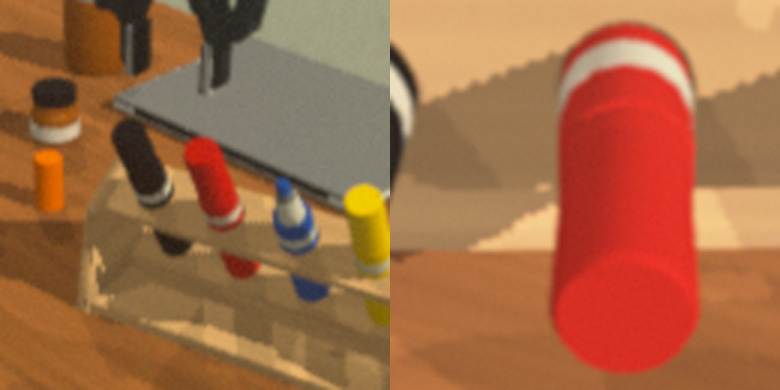

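View pics/w11.png

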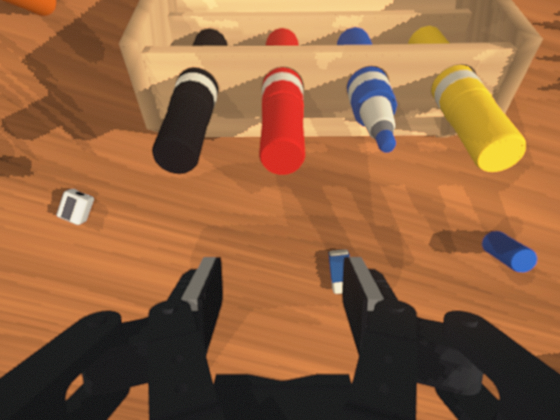

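The red cap sits level with the factory-capped markers: the bottom edges of the black, red and yellow caps are all at about row 172. Now the blue cap, at (510,252) in this view.

```bash
python3 - <<'E'
from h import *
c=load('w11');m=mask(c['color'],'blue').astype(np.uint8);m[:,:470]=0
n,l,st,ce=cv2.connectedComponentsWithStats(m)
i=1+np.argmax(st[1:,4]);print(st[i],ce[i])
x,A,N=capfit(c,l==i,(.45,-.285));print(x,A,N)
print(tool([*x,.12]),tool([.5250,-.0745,.172]))
E
```

```text
[502 246  34  25 522] [520.42911877 258.86015326]
[ 0.44693789 -0.29904185] 1472.377714922186 522
[129.3757081  -90.4850693  257.55003797] [77.01673201 46.87403372 63.62286003]
```

>>> carry_out(
  plan=[
    {"x":0,"y":-15,"z":25,"turn":0,"fingers":0.2},
    {"x":0,"y":-30,"z":70,"turn":0,"fingers":0.2},
    {"x":0,"y":-50,"z":115,"turn":0,"fingers":0.2},
    {"x":10,"y":-65,"z":160,"turn":0,"fingers":0.2},
    {"x":35,"y":-80,"z":200,"turn":0,"fingers":0.2},
    {"x":70,"y":-85,"z":235,"turn":0,"fingers":0.2},
    {"x":110,"y":-85,"z":245,"turn":0,"fingers":0.2},
    {"x":129,"y":-85,"z":245,"turn":0,"fingers":0.2},
    {"x":129,"y":-85,"z":245,"turn":0,"fingers":0.2},
    {"x":129,"y":-85,"z":245,"turn":0,"fingers":0.2},
  ],
)

```text
t: 11.1
position: [0.4494, -0.2857, 0.121]
tool_rot: [0.998, 1.331, -0.999]
force: [0.6, 0.5, 0.4]
grip_width: 0.599
```

```bash
python3 - <<'E'
from h import *
c=snap('wrist','w12');s=telemetry.observe();print(s['t'],s['position'],s['qvel'].round(3))
h=cv2.cvtColor(c['color'],cv2.COLOR_BGR2HSV)
v,u=215,290
m=((h[...,0]>105)&(h[...,0]<128)&(h[...,1]>120)&(h[...,2]>40)).astype(np.uint8)
n,l,st,ce=cv2.connectedComponentsWithStats(m)
for i in range(1,n):
  if st[i,4]>300: print(st[i],ce[i]); x,A,N=capfit(c,l==i,(.45,-.285));print(x,A,N,tool([*x,.016]))
E
```

```text
11.15 [ 0.4499571  -0.28565003  0.1220444 ] [ 0.005 -0.028  0.007 -0.002  0.004 -0.   ]
[ 262  183   42   55 1824] [282.35252193 210.93366228]
[ 0.45211943 -0.28553066] 2138.142955402611 1824 [106.04652761   2.02532883   0.36836476]
[  19  213   52   49 1591] [ 45.17976116 237.49088624]
[ 0.38838478 -0.13636186] 3560.4330969019848 1591 [ 105.8475964   -17.52456319 -160.66330656]
```

View pics/w12.png

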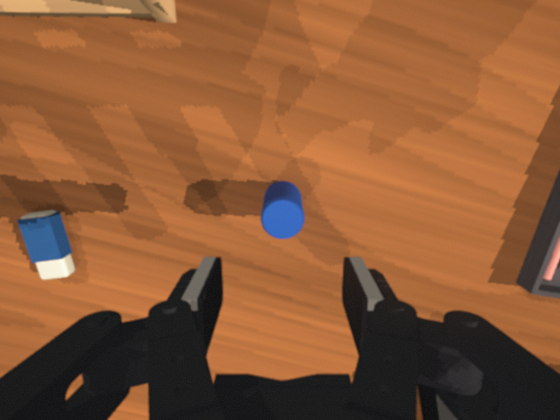

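Blue cap at (282,211), centred between the fingers. Grasping it.

>>> carry_out(
  plan=[
    {"x":30,"y":1,"z":0,"turn":0,"fingers":0.2},
    {"x":60,"y":1,"z":0,"turn":0,"fingers":0.2},
    {"x":85,"y":1,"z":0,"turn":0,"fingers":0.2},
    {"x":102,"y":1,"z":0,"turn":0,"fingers":0.2},
    {"x":106,"y":1,"z":0,"turn":0,"fingers":0.0},
    {"x":106,"y":1,"z":0,"turn":0,"fingers":-0.3},
    {"x":106,"y":1,"z":0,"turn":0,"fingers":-0.6},
    {"x":106,"y":1,"z":0,"turn":0,"fingers":-1},
    {"x":106,"y":1,"z":0,"turn":0,"fingers":-1},
    {"x":106,"y":1,"z":0,"turn":0,"fingers":-1},
  ],
  force=25,
)

```text
t: 12.15
position: [0.4507, -0.2854, 0.0165]
tool_rot: [0.999, 1.327, -0.998]
force: [0.6, 1.2, 5.4]
grip_width: 0.32
```

```bash
python3 - <<'E'
from h import *
s=telemetry.observe();print(s['t'],s['position'],s['force'],s['grip_width'])
N=np.array([.52496,-.07448,0]);p=np.radians(16.24);u=np.array([np.cos(p),np.sin(p),0])
print(tool(N-.045*u+[0,0,.25]), tool(N+.0022*u+[0,0,.2063]))
E
```

```text
12.15 [ 0.45074357 -0.2854013   0.01647196] [0.55817649 1.23109733 5.38116037] 0.3202936969494967
[-233.61686264   85.52319391 -181.50320064] [-189.82351229  132.63646744 -181.61239074]
```

>>> carry_out(
  plan=[
    {"x":-20,"y":0,"z":0,"turn":0,"fingers":-1},
    {"x":-60,"y":0,"z":0,"turn":0,"fingers":-1},
    {"x":-105,"y":0,"z":0,"turn":0,"fingers":-1},
    {"x":-150,"y":10,"z":-10,"turn":0,"fingers":-1},
    {"x":-195,"y":25,"z":-35,"turn":0,"fingers":-1},
    {"x":-230,"y":45,"z":-70,"turn":0,"fingers":-1},
    {"x":-234,"y":60,"z":-110,"turn":0,"fingers":-1},
    {"x":-234,"y":75,"z":-150,"turn":0,"fingers":-1},
    {"x":-234,"y":85,"z":-181,"turn":0,"fingers":-1},
    {"x":-234,"y":85,"z":-181,"turn":0,"fingers":-1},
  ],
)

```text
t: 13.15
position: [0.481, -0.0848, 0.2496]
tool_rot: [0.996, 1.331, -0.995]
force: [0.9, -1.0, 0.1]
grip_width: 0.317
```

>>> carry_out(
  plan=[
    {"x":0,"y":0,"z":0,"turn":0,"fingers":-1},
    {"x":0,"y":0,"z":0,"turn":0,"fingers":-1},
    {"x":0,"y":0,"z":0,"turn":0,"fingers":-1},
  ],
)

```text
t: 13.45
position: [0.4809, -0.0886, 0.2491]
tool_rot: [1.0, 1.329, -1.001]
force: [0.1, -0.1, 0.5]
grip_width: 0.32
```

```bash
python3 - <<'E'
from h import *
c=snap('wrist','w13');s=telemetry.observe();print(s['t'],s['position'],s['grip_width'])
cv2.imwrite('pics/w13c.png',cv2.resize(c['color'][60:180,210:360],None,fx=5,fy=5,interpolation=cv2.INTER_CUBIC))
N=np.array([.52496,-.07448,0]);p=np.radians(16.24);u=np.array([np.cos(p),np.sin(p),0])
print(tool(N+.0022*u+[0,0,.2063]))
S=N+[0,0,.172]-.044*axis(p)
q=proj(c,ring(S,p,.044,.0055)); print((q.min(0)-[210,60]+.4)*5,(q.max(0)-[210,60]+.4)*5)
E
```

```text
13.5 [ 0.48095996 -0.08862767  0.24912033] 0.31735313634281836
[42.7954866  48.41864748 -1.43012019]
[301.10724325 395.84022289] [391.70926554 470.54931829]
```

View pics/w13c.png

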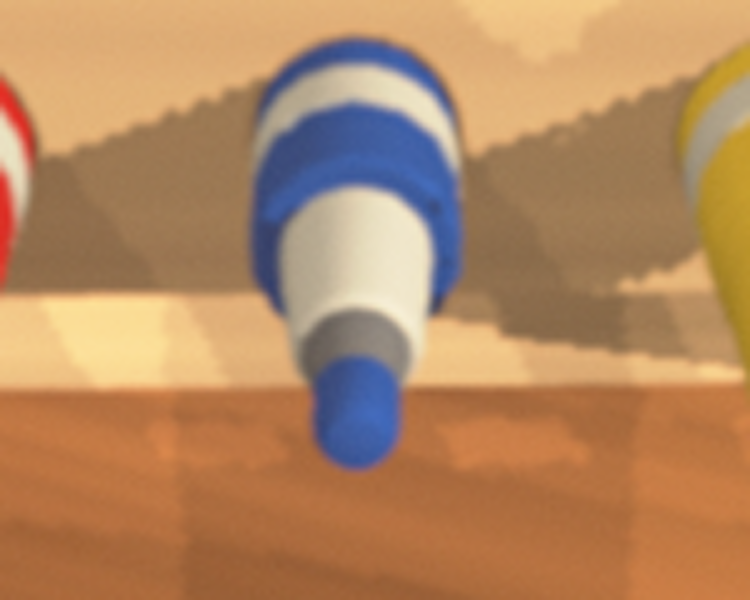

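View pics/w13.png

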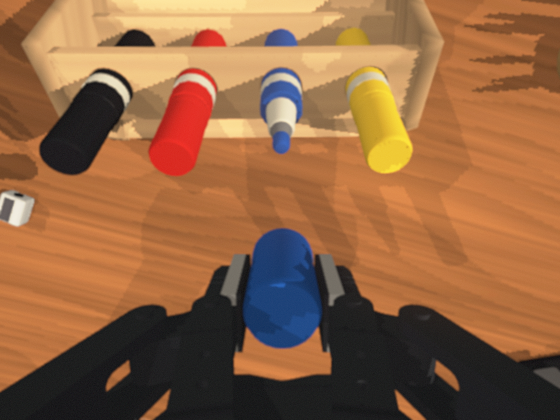

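Nib at u=357 in the crop against 346 predicted, a shift of 1.3 mm towards +z, so no sideways correction is needed. Same manoeuvre as for red.

>>> carry_out(
  plan=[
    {"x":0,"y":25,"z":0,"turn":0,"fingers":-1},
    {"x":20,"y":48,"z":0,"turn":0,"fingers":-1},
    {"x":43,"y":48,"z":0,"turn":0,"fingers":-1},
    {"x":43,"y":48,"z":0,"turn":0,"fingers":-1},
    {"x":43,"y":48,"z":0,"turn":0,"fingers":-1},
  ],
)

```text
t: 14.0
position: [0.5271, -0.0751, 0.2064]
tool_rot: [0.999, 1.33, -1.001]
force: [-0.8, 0.3, 0.8]
grip_width: 0.323
```

```bash
python3 - <<'E'
from h import *
c=snap('side','s14');s=telemetry.observe();print(s['t'],s['position'],s['force'])
cv2.imwrite('pics/s14c.png',cv2.resize(c['color'][150:250,270:370],None,fx=5,fy=5,interpolation=cv2.INTER_CUBIC))
E
```

```text
14.05 [ 0.52759252 -0.07498417  0.20729784] [-0.31483711 -0.97751588 -0.38108414]
```

View pics/s14c.png

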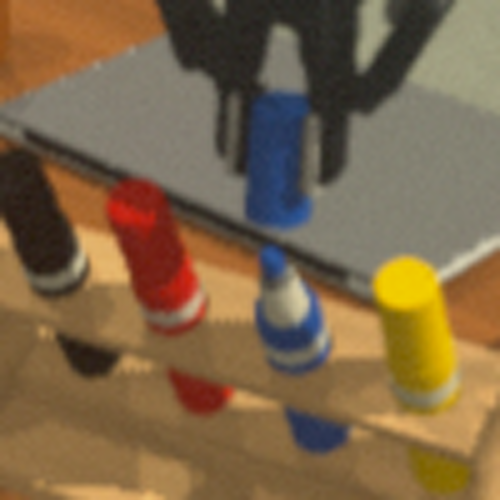

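>>> carry_out(
  plan=[
    {"x":8,"y":0,"z":0,"turn":0,"fingers":-1},
    {"x":16,"y":0,"z":0,"turn":0,"fingers":-1},
    {"x":22,"y":0,"z":0,"turn":0,"fingers":-1},
    {"x":26,"y":0,"z":0,"turn":0,"fingers":-1},
    {"x":26,"y":0,"z":0,"turn":0,"fingers":-1},
  ],
  force=20,
)

```text
t: 14.55
position: [0.5268, -0.0743, 0.1796]
tool_rot: [0.998, 1.331, -1.0]
force: [0.1, 0.1, -0.3]
grip_width: 0.322
```

>>> carry_out(
  plan=[
    {"x":0,"y":-3,"z":0,"turn":0,"fingers":-1},
    {"x":1,"y":-7,"z":0,"turn":0,"fingers":-1},
    {"x":2,"y":-11,"z":0,"turn":0,"fingers":-1},
    {"x":4,"y":-15,"z":0,"turn":0,"fingers":-1},
    {"x":6,"y":-18,"z":0,"turn":0,"fingers":-1},
    {"x":8,"y":-21,"z":0,"turn":0,"fingers":-1},
    {"x":9,"y":-23,"z":0,"turn":0,"fingers":-1},
    {"x":9,"y":-23,"z":0,"turn":0,"fingers":-1},
  ],
  force=20,
)

```text
t: 15.35
position: [0.5081, -0.0798, 0.1731]
tool_rot: [1.003, 1.324, -0.992]
force: [3.3, 3.6, 1.3]
grip_width: 0.316
```

```bash
python3 -c "
from h import *
duo('15')"
```

```text
15.4 [ 0.5081 -0.0798  0.1731] [3.9 3.9 1. ] [ 1.02 -1.37  0.04] 0.32171406490296445
```

View pics/d15.png

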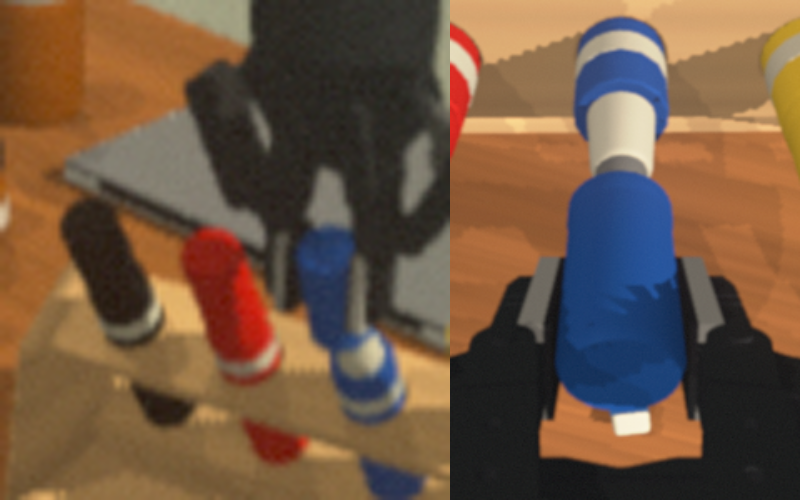

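>>> carry_out(
  plan=[
    {"x":2,"y":2,"z":0,"turn":0,"fingers":-1},
    {"x":5,"y":4,"z":0,"turn":0,"fingers":-1},
    {"x":8,"y":6,"z":0,"turn":0,"fingers":-1},
    {"x":11,"y":8,"z":0,"turn":0,"fingers":-1},
    {"x":14,"y":10,"z":0,"turn":0,"fingers":-1},
    {"x":14,"y":10,"z":0,"turn":0,"fingers":-1},
  ],
  force=20,
)

```text
t: 16.05
position: [0.5155, -0.0779, 0.1576]
tool_rot: [1.0, 1.328, -0.997]
force: [3.4, 1.1, 0.6]
grip_width: 0.32
```

```bash
python3 -c "
from h import *
duo('16')"
```

```text
16.1 [ 0.5155 -0.0778  0.1576] [ 4.8  1.3 -0.1] [ 0.33 -1.09  0.04] 0.3164213914627622
```

View pics/d16.png

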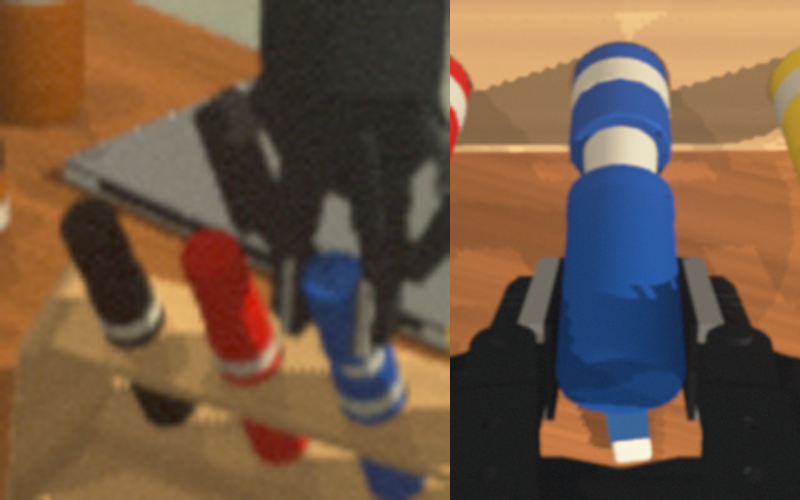

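Well centred on the collar. Going on down the axis, then pressing home with a firm grip.

>>> carry_out(
  plan=[
    {"x":2,"y":2,"z":0,"turn":0,"fingers":-1},
    {"x":4,"y":3.5,"z":0,"turn":0,"fingers":-1},
    {"x":6,"y":5,"z":0,"turn":0,"fingers":-1},
    {"x":8,"y":6.5,"z":0,"turn":0,"fingers":-1},
    {"x":8,"y":6.5,"z":0,"turn":0,"fingers":-1},
  ],
  force=25,
)

```text
t: 16.65
position: [0.5217, -0.076, 0.1491]
tool_rot: [0.999, 1.329, -0.998]
force: [3.9, -0.4, 1.4]
grip_width: 0.319
```

>>> carry_out(
  plan=[
    {"x":0,"y":1,"z":0,"turn":0,"fingers":-1},
    {"x":2,"y":2.5,"z":0,"turn":0,"fingers":-1},
    {"x":4,"y":4,"z":0,"turn":0,"fingers":-1},
    {"x":6,"y":6,"z":0,"turn":0,"fingers":-1},
    {"x":8,"y":7.5,"z":0,"turn":0,"fingers":-1},
    {"x":9,"y":8,"z":0,"turn":0,"fingers":-1},
    {"x":9,"y":8,"z":0,"turn":0,"fingers":-1},
  ],
  force=70,
)

```text
t: 17.35
position: [0.5254, -0.0751, 0.1437]
tool_rot: [0.994, 1.334, -1.004]
force: [-12.8, 0.6, 26.5]
grip_width: 0.308
```

```bash
python3 -c "
from h import *
duo('17')"
```

```text
17.4 [ 0.5254 -0.0751  0.1437] [-12.7   1.3  26.4] [0.29 3.37 0.09] 0.3121128208161389
```

View pics/d17.png

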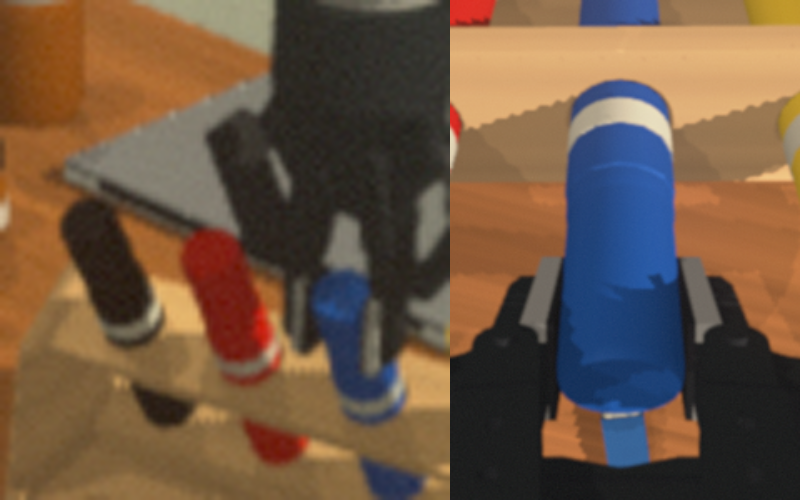

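The blue cap is home as well, under about 29 N. Relaxing and releasing.

>>> carry_out(
  plan=[
    {"x":-3,"y":-1.5,"z":0,"turn":0,"fingers":-1},
    {"x":-5,"y":-3,"z":0,"turn":0,"fingers":-1},
    {"x":-5,"y":-3,"z":0,"turn":0,"fingers":-0.3},
    {"x":-5,"y":-3,"z":0,"turn":0,"fingers":-0.05},
    {"x":-5,"y":-3,"z":0,"turn":0,"fingers":-0.05},
    {"x":-25,"y":-3,"z":0,"turn":0,"fingers":-0.05},
    {"x":-60,"y":-3,"z":0,"turn":0,"fingers":-0.05},
    {"x":-100,"y":-20,"z":0,"turn":0,"fingers":0.0},
    {"x":-110,"y":-45,"z":-10,"turn":0,"fingers":0.0},
    {"x":-110,"y":-50,"z":-30,"turn":0,"fingers":0.0},
  ],
  force=25,
)

```text
t: 18.45
position: [0.4714, -0.0595, 0.2525]
tool_rot: [1.002, 1.326, -0.998]
force: [-0.5, 1.1, -0.4]
grip_width: 0.502
```

>>> carry_out(
  plan=[
    {"x":0,"y":0,"z":0,"turn":0,"fingers":0.0},
    {"x":0,"y":0,"z":0,"turn":0,"fingers":0.0},
    {"x":0,"y":0,"z":0,"turn":0,"fingers":0.0},
  ],
)

```text
t: 18.75
position: [0.4725, -0.0591, 0.2498]
tool_rot: [0.998, 1.33, -1.0]
force: [-0.1, -0.6, 0.2]
grip_width: 0.501
```

```bash
python3 - <<'E'
from h import *
c=snap('side','s18');w=snap('wrist','w18');t=snap('top','t18');s=telemetry.observe();print(s['t'],s['position'],s['force'],s['grip_width'])
p=np.radians(16.24);
for k,N in (('r',[.50744,-.01435,.1721]),('b',[.5253,-.0757,.1721])):
    S=np.array(N)-.044*axis(p)
    for s_ in (.052,.058): q=proj(w,ring(S,p,s_,.014));print(k,s_,q.min(0).round(1),q.max(0).round(1))
a=cv2.resize(c['color'][150:290,170:400],(460,280),interpolation=cv2.INTER_CUBIC)
b=cv2.resize(w['color'][40:200],(460,131*1))
cv2.imwrite('pics/d18.png',np.vstack([cv2.resize(c['color'][150:260,170:400],(690,330),interpolation=cv2.INTER_CUBIC),cv2.resize(w['color'][50:190,100:450],(690,260),interpolation=cv2.INTER_CUBIC)]))
E
```

```text
18.9 [ 0.47255424 -0.05923327  0.24973739] [-0.04312989  0.79322535  0.05764535] 0.5008749930397844
r 0.052 [200.8 134.7] [248.5 172.9]
r 0.058 [199.2 141. ] [247.9 179.3]
b 0.052 [309.  134.4] [356.6 172.6]
b 0.058 [309.6 140.6] [358.1 179. ]
```

View pics/d18.png

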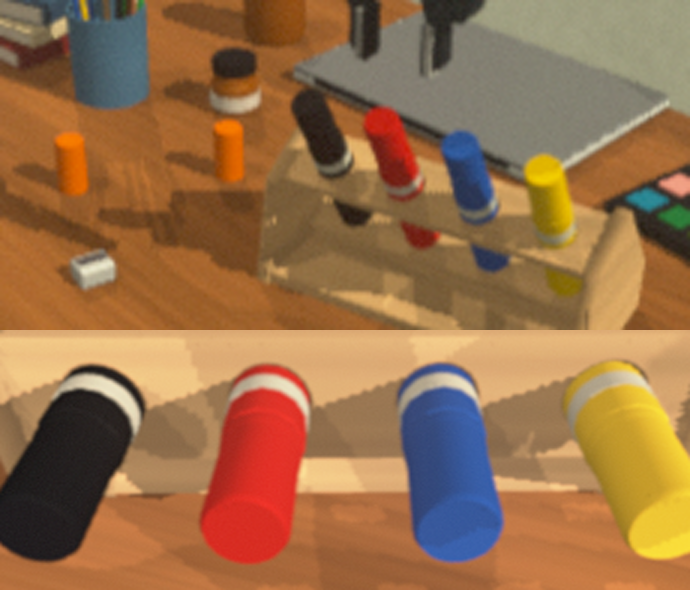

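View pics/t18.png

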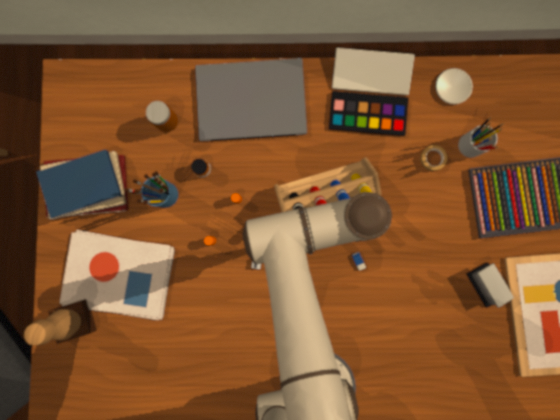

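View pics/w18.png

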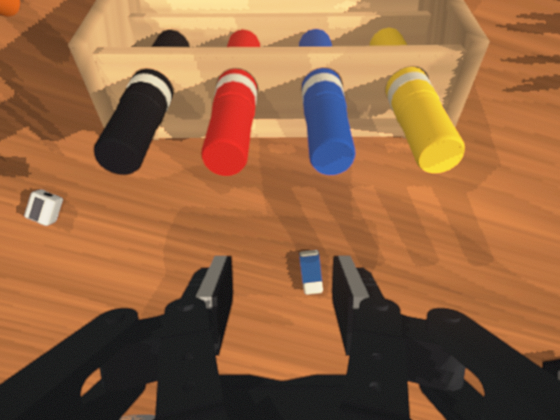

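```bash
python3 -c "
from rig import bot
print(bot.close_job())"
```

```text
the job is handed in; nothing more can be done
None
```

Both caps are on their own markers and pressed home, red first and then blue. I handed the job in at about 19 s of the 64 s allowed.

**What I did:** I gripped each cap upright and lowered it over the leaning nib. It then swung into line between the pads, slid down the marker's axis, and was pressed home with about 25 N (red) and 29 N (blue) of push. I eased off the push before letting go.

**Last checks:**
- **Fit:** In the final wrist picture both cap tops end at about row 173. The calculation gives 172.9 for fully home and 179 for 6 mm short. No white collar shows, and both caps stand level with the black and yellow ones.
- **Other things:** The side, top and wrist pictures show the orange caps, jar, sharpener, eraser and pots where they were. The arm covers part of the top view.
- **Robot:** The gripper was clear of everything, with about zero force on the tool.
- **Disagreements:** The first nib measurements put red and blue 62.6 mm apart instead of 64 mm. A closer look at the blue nib showed it was 1.3 mm off sideways, and I corrected for that. The first wrist estimate of the blue cap's position was poor, so I measured it again from closer.

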